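# Slide the aluminium plate out to its overhang line

## Robot

A 6-joint arm with a two-finger parallel gripper is mounted at the origin on the work surface; the furniture and walls round the work are solid. World frame = base frame: x ahead of the robot, y to its left, z up, the work surface at z = 0. Lengths are in mm, angles in rad, forces in N, time in s.
With the tool pointing down it reaches from about 275 to 1000 mm from the base axis. Payload 8.4 kg.
Tool frame: the origin (TCP) lies between the finger pads; the fingertips stand r.nose_length ahead of it and the grasp point (between the pads) lies 8 mm behind it (r.nose_length is the distance from the TCP to the fingertips, in mm); y points along the fingers, x is the direction in which the jaws open and shut, and the axes are right-handed (so a half turn about y gives the same grasp; the last joint's range is limited). The gripper opens to 85 mm and grips with 20 to 120 N. Pads are 22 mm wide; open, the fingers measure 114 mm over their backs; the gripper's body (76 mm by 85 mm) begins 54 mm behind the grasp point. The pads swing forward as they close: fully open they stand 13 mm farther back than shut.
Start: joints at [1.173, 0.353, 1.633, -0, 1.155, -0.002], TCP at [240.965, 576.683, 242.281] pointing down, gripper open.
Joint ranges: [-2.63, 2.63], [-0.92, 2.1], [0.06, 2.66], [-1.3, 4.44], [0, 2.69], [-3.02, 3.02]. Speed limits (rad/s): [2.22, 2.22, 2.79, 3.14, 3.14, 3.14].

## Interface

Orientations are given as [roll, pitch, yaw] about the fixed x, y, z axes, in that order (R = Rz(yaw) Ry(pitch) Rx(roll)).
In Python, from rig import r, cams, order gives the robot as it stands. The module is installed in compiled form; this text tells all that it offers.
- The arm moves only by the shell command python3 -m crank 'ROWS' [FORCE]. ROWS is JSON, a list of rows, each a list of 7 numbers: the turn, a rotation vector about the tool's x, y, z in degrees, then the shift along the tool's x, y, z in cm, then the opening, from -1 (shut) to 1 (fully open). A call has exactly 10 rows; each row shifts and turns the pose as measured when the row begins, along the tool's axes as they then stand; what a row does not reach is not made up. A row lasts 1/12 s, in which the tool goes at most 41.7 mm and 7.16 degrees, less where a joint would pass 70% of its speed; a pose out of reach is approached as far as the arm can. A call with a gripper value outside its range is refused whole. The fingers move at their own pace and stop on an object; FORCE is the grip in N (left out, the last holds). Time passes only in rows, so rows that do not move let the fingers close, or fill a call up. It gives the time, the measured TCP pose, the force and the opening at its end, in the units of the state.
- r.sense(): the state, without advancing time (a new reading comes with each control period).
- cams.grab_frame(name): name is "scene" or "top" or "wrist"; returns the picture (384x512x3 uint8, blue, green, red); there is no depth.
- cams.camera_info(name): a dict with "intrinsics" (3x3 intrinsics, pixels), "k1" (the pictures are not rectified: a ray, as slopes to the right and down, at radius r is drawn at 1 + k1 r^2 times it, then the intrinsics apply), "view" (4x4, takes a point from world to camera coordinates); the wrist camera has in their place "hand_eye" (4x4, takes a point from camera to tool coordinates, whose origin is the TCP and whose axes are the tool frame's). Camera axes: x right, y up, looking along -z (the intrinsics and any distortion apply to the point x, -y, -z); pixel columns grow to the right and rows downward; lengths in mm; the calibration is good to about 2 mm. A picture is of the moment at which its call begins: read the wrist's pose just before it. camera_info takes no time and is no camera call.
- order.sign_off(): hands the job in, once; it reports no verdict.
The state is a dict: "clock": time; "qpos": joint angles; "qvel": joint speeds; "joint_efforts": joint torques, N m; "eef_pos": TCP position; "tcp_rot": TCP orientation; "contact_force": force on the tool from outside, world axes, zero at the start; "wrist_torque": the same for the moment, N m; "opening": opening from 0.0 (shut) to 1.0 (fully open).
Only numpy, scipy, OpenCV 4.12 (cv2) and the standard library are available. Lean on these libraries where they do the work, as an engineer would, in place of code of your own. Each camera call takes 0.05 s, during which the arm holds its last target.

## Task

Push the thin aluminium plate along the wooden block, toward the block's steel-faced end, until the line scribed across the plate lies right over that edge and runs parallel to it, so that the next person can take the plate by its overhanging end. Only push it with the fingers: do not lift or tip it, and leave the beaker, the atomiser and the funnel standing where they are.

Things in the scene. Friction and masses are not known exactly. Their poses are not given: they have to be found in the camera images.
- plate: loose flat aluminium plate, 140 x 90 x 8 mm (x, y, z), about 0.27 kg, lying flat on the block. Origin: centre of its underside; x runs along its length toward the end with the scribed line, z up. It slides with ordinary friction.
- plate_line (a point): middle of the dark line scribed across the plate's top face, 35 mm in from the plate's leading (+x) end, i.e. 35 mm along +x from the plate's centre; the line runs along the plate's y. Axes as the plate.
- block: fixed wooden block, 220 x 150 x 40 mm (x, y, z), with a flat top 40 mm above the table. Origin: centre of its underside; x points toward its steel-faced end (x = +110 mm), roughly to the robot's left, z up.
- block_edge (a point): middle of the top edge of the block's steel-faced end, where the overhang is measured; the edge runs along the block's y. Axes as the block.
- beaker: small clear beaker, 47 mm wide, 55 mm tall, loose on the table to the robot's right, beyond the block's plain end. Origin: centre of its underside, z up. Bystander.
- atomiser: slim glass atomiser with grey cap, 18 mm diameter, 80 mm tall, standing loose on the table beyond the block's steel-faced end. Origin: centre of its underside, z up. Bystander.
- funnel: small steel funnel, 57 mm wide, 56 mm tall, standing mouth down, loose on the table beyond the block's steel-faced end. Origin: centre of its underside, z up. Bystander.

How it is judged:
By the outcome, as a careful person would: the job done as asked, in the order asked, and still so for the second after the job is handed in, with the robot touching nothing.
It also fails if it takes over 40 s, if anything falls off the work surface, if the arm or the gripper's body presses on something with over 40 N, if the wrist force passes 120 N, or if a joint passes its speed limit or range.

## Working session

There is one attempt and no reset: what is moved stays moved. The work goes in short steps, Python scripts to look and compute and a shell command to move; the robot and the scene stay as the last step left them, time stands still between calls to the robot, and variables do not carry over. Pictures are saved under pics/ and viewed, and the job is handed in when it is done.

```bash
mkdir -p pics
python3 - <<'E'
from rig import r,cams,order
import cv2
print(r.sense(), r.nose_length)
for n in("scene","top"):
    cv2.imwrite(f"pics/{n}0.png",cams.grab_frame(n)); i=cams.camera_info(n); print(n,i)
print(cams.camera_info("wrist"))
E
```

```text
{'clock': 0.0, 'qpos': array([ 1.17261440e+00,  3.53614770e-01,  1.63414964e+00,  5.16805028e-05,
        1.15518936e+00, -2.38780944e-03]), 'qvel': array([-0.00051826,  0.00087033, -0.00100782,  0.00200748, -0.00092624,
        0.00067858]), 'joint_efforts': array([ 2.06804078e-03, -6.05237246e+01, -3.42077780e+01,  4.07385814e-04,
        9.13798925e-03, -2.49774388e-05]), 'eef_pos': array([240.76147422, 576.26235429, 241.5758797 ]), 'tcp_rot': array([-1.57074582e+00,  1.36100113e-03,  1.17498135e+00]), 'contact_force': array([ 1.07592664,  0.97543531, -0.06510798]), 'wrist_torque': array([ 0.00096291, -0.00408636,  0.00010097]), 'opening': 1.0030992888696237} 11.0
scene {'intrinsics': array([[372.3910008 ,   0.        , 257.42789763],
       [  0.        , 372.3910008 , 189.5711353 ],
       [  0.        ,   0.        ,   1.        ]]), 'k1': 0.03305696485944686, 'view': array([[-5.53577310e-01, -8.32775702e-01,  6.06564470e-03,
         2.96918672e+02],
       [ 3.69750482e-01, -2.39247784e-01,  8.97800133e-01,
        -2.24419711e+02],
       [-7.46214944e-01,  4.99244558e-01,  
[... 531 characters left out ...]
1,  2.05735404e-03,  9.91916968e-01,
        -1.33740285e+03],
       [ 0.00000000e+00,  0.00000000e+00,  0.00000000e+00,
         1.00000000e+00]])}
{'intrinsics': array([[272.96414187,   0.        , 259.26426746],
       [  0.        , 272.96414187, 194.96127645],
       [  0.        ,   0.        ,   1.        ]]), 'k1': -0.0658949877908761, 'hand_eye': array([[ 9.99999626e-01,  8.35572033e-04, -2.24865922e-04,
        -8.04459139e-01],
       [-4.36881093e-04,  2.63227064e-01, -9.64733809e-01,
        -1.31999294e+02],
       [-7.46913794e-04,  9.64733546e-01,  2.63227330e-01,
         6.67057779e+01],
       [ 0.00000000e+00,  0.00000000e+00,  0.00000000e+00,
         1.00000000e+00]])}
```

View pics/scene0.png

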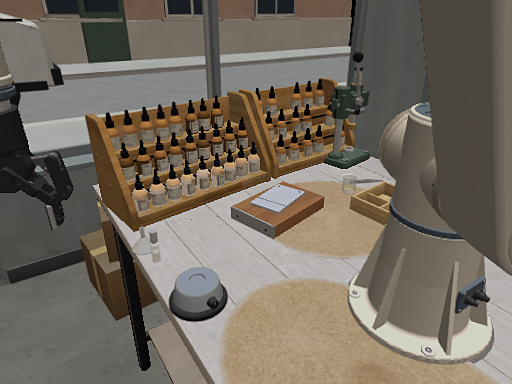

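View pics/top0.png

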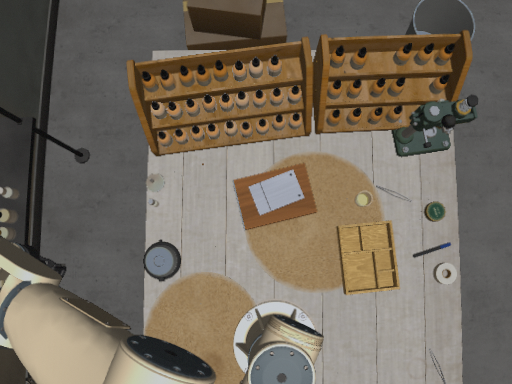

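Run:
```python
import cv2
im=cv2.imread("pics/top0.png"); c=im[130:330,160:380]
cv2.imwrite("pics/top0z.png",cv2.resize(c,None,fx=3,fy=3,interpolation=cv2.INTER_CUBIC)[:600])
```

```text
(no output)
```

View pics/top0z.png

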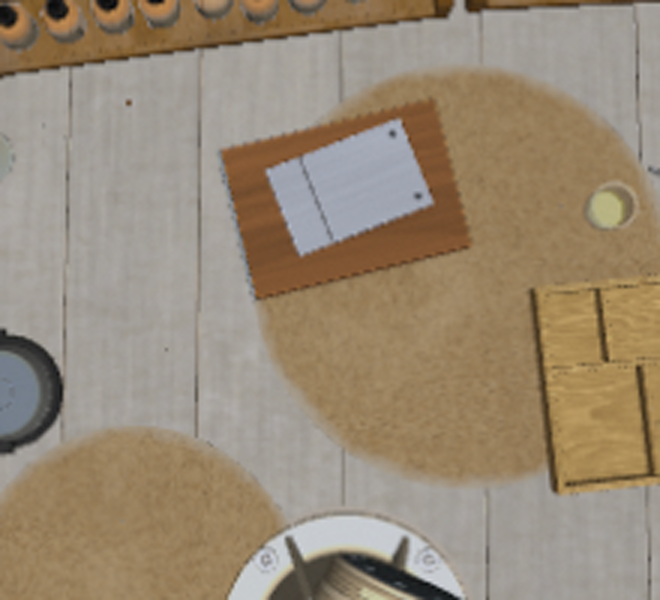

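```bash
cat > h.py <<'E'
import numpy as np, cv2
from scipy.spatial.transform import Rotation as Ro
from scipy.optimize import least_squares
def ray(info,px,s=None):
    K=info["intrinsics"];k=info["k1"]
    px=np.atleast_2d(px).astype(float)
    d=(px-[K[0,2],K[1,2]])/[K[0,0],K[1,1]]
    u=d.copy()
    for _ in range(20): u=d/(1+k*(u**2).sum(1,keepdims=True))
    c=np.c_[u[:,0],-u[:,1],-np.ones(len(u))]
    if "view" in info:
        V=info["view"];R=V[:3,:3].T;o=-R@V[:3,3]
    else:
        H=info["hand_eye"];T=np.eye(4)
        T[:3,:3]=Ro.from_euler('xyz',s["tcp_rot"]).as_matrix();T[:3,3]=s["eef_pos"]
        M=T@H;R=M[:3,:3];o=M[:3,3]
    return o,c@R.T
def onz(info,px,z,s=None):
    o,d=ray(info,px,s); return o+d*((z-o[2])/d[:,2])[:,None]
def fit(L,W,P):
    # P corners ordered: +x+y, +x-y, -x-y, -x+y -> centre,yaw
    m=np.array([[L,W],[L,-W],[-L,-W],[-L,W]])/2
    def f(p):
        c,s=np.cos(p[2]),np.sin(p[2]);return (m@np.array([[c,s],[-s,c]])+p[:2]-P[:,:2]).ravel()
    q=P[0]-P[3]; o=least_squares(f,[*P[:,:2].mean(0),np.arctan2(q[1],q[0])])
    return o.x, np.round(o.fun.reshape(-1,2),1)
E
python3 - <<'E'
from h import *
from rig import cams
i=cams.camera_info("top")
z=lambda a:(np.array(a)+.5)/3-.5+[160,130]
# block in image: left end is steel (world +y left). block x -> left ; block y -> image down (world -x)
b=z([[257,299],[220,150],[435,98],[470,246]])
p=z([[302,256],[266,170],[401,120],[434,206]])
print(fit(220,150,onz(i,b,40)));print(fit(140,90,onz(i,p,48)))
print(onz(i,z([[301,156],[332,241]]),48))
print("beaker",onz(i,z([[610,207]]),5),"atom",onz(i,[[153,202]],80),"fun",onz(i,[[155,182]],30))
E
```

```text
(array([428.11074812,   3.37044739,   1.81254218]), array([[-0.5,  3.1],
       [-0.1,  1.9],
       [ 0.2, -0.9],
       [ 0.4, -4.2]]))
(array([436.84040867,  -1.34069853,   1.93833228]), array([[-0.8,  2. ],
       [-0.3, -0.8],
       [ 0.4, -0.2],
       [ 0.7, -1.1]]))
[[467.77679327  47.03911706  48.        ]
 [385.09202995  16.94545734  48.        ]]
beaker [[ 423.6292237  -263.15987362    5.        ]] atom [[403.79707583 350.9775777   80.        ]] fun [[468.70171717 358.49927623  30.        ]]
```

```bash
python3 -m crank '[[0,6.7,0,0,0,0,0.1],[0,6.7,0,0,0,0,0.1],[0,6.7,0,0,0,0,0.1],[0,6.7,0,0,0,0,0.1],[0,6.7,0,0,0,0,0.1],[0,6.7,0,0,0,0,0.1],[0,6.7,0,0,0,0,0.1],[0,6.7,0,0,0,0,0.1],[0,0,0,0,0,0,0.1],[0,0,0,0,0,0,0.1]]' 20
```

```text
clock: 0.93
eef_pos: [239.7, 573.7, 237.2]
tcp_rot: [-1.579, 0.005, 0.198]
contact_force: [-0.0, 1.4, 0.5]
opening: 0.547
```

```bash
python3 -m crank '[[0,-2.5,0,0.3,0,-2,0.1],[0,0,0,0.3,0,-4,0.1],[0,0,0,0.3,0,-4,0.1],[0,0,0,0.3,0,-4,0.1],[0,0,0,0.3,0,-4,0.1],[0,0,0,0.3,0,-4,0.1],[0,0,0,0.3,0,-4,0.1],[0,0,0,0.3,0,-4,0.1],[0,0,0,0.3,0,-4,0.1],[0,0,0,0.3,0,-4,0.1]]' && python3 -m crank '[[0,0,0,0.3,0,-4,0.1],[0,0,0,0.3,0,-4,0.1],[0,0,0,0.3,0,-4,0.1],[0,0,0,0.3,0,-4,0.1],[0,0,0,0.3,0,-4,0.1],[0,0,0,0.3,0,-2,0.1],[0,0,0,0.3,0,0,0.1],[0,0,0,0,0,0,0.1],[0,0,0,0,0,0,0.1],[0,0,0,0,0,0,0.1]]'
```

```text
clock: 1.77
eef_pos: [368.1, 207.4, 237.4]
tcp_rot: [-1.576, 0.005, 0.3]
contact_force: [1.3, -0.0, 0.1]
opening: 0.554
clock: 2.6
eef_pos: [457.7, -11.5, 239.9]
tcp_rot: [-1.578, 0.001, 0.332]
contact_force: [-0.2, 0.1, -0.3]
opening: 0.553
```

```bash
python3 -m crank '[[0.4,4,0,-0.4,0,-2,0.1],[0,1.2,0,-0.4,0,-3,0.1],[0,0,0,-0.3,0,-2,0.1],[0,0,0,0,0,-0.8,0.1],[0,0,0,0,0,0,0.1],[0,0,0,0,0,0,0.1],[0,0,0,0,0,0,0.1],[0,0,0,0,0,0,0.1],[0,0,0,0,0,0,0.1],[0,0,0,0,0,0,0.1]]'
python3 - <<'E'
from rig import r,cams
import cv2,numpy as np
s=r.sense();im=cams.grab_frame("wrist");cv2.imwrite("pics/w1.png",im)
np.save("w1.npy",np.r_[s["eef_pos"],s["tcp_rot"]]);print(s["eef_pos"],s["tcp_rot"],s["contact_force"])
E
```

```text
clock: 3.43
eef_pos: [466.2, -80.5, 239.7]
tcp_rot: [-1.567, 0.002, 0.257]
contact_force: [-0.0, 0.3, 0.2]
opening: 0.552
[466.23289734 -80.45020054 239.66448408] [-1.56662532e+00  1.51677885e-03  2.57377957e-01] [-0.02884639  0.31103563  0.22188841]
```

View pics/w1.png

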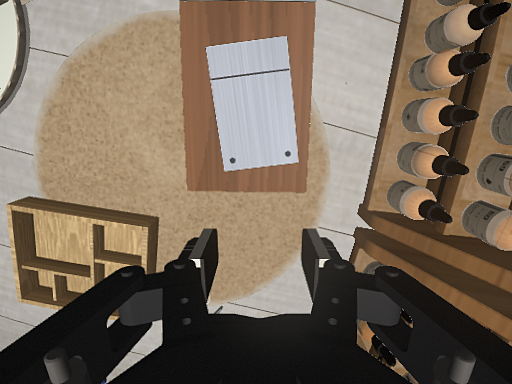

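```bash
cat >> h.py <<'E'
def rel(b,p):
    c,s=np.cos(b[2]),np.sin(b[2]);d=p[:2]-b[:2]
    return np.round([c*d[0]+s*d[1],-s*d[0]+c*d[1],np.degrees(p[2]-b[2])],1)
E
python3 - <<'E'
from h import *
from rig import cams
i=cams.camera_info("wrist");a=np.load("w1.npy");s=dict(eef_pos=a[:3],tcp_rot=a[3:])
b,e=fit(220,150,onz(i,[[180,1],[315,1],[306,192],[187,191]],40,s));print(b,e)
p,e=fit(140,90,onz(i,[[206,46],[287,37],[298,162],[223,171]],48,s));print(p,e)
print(rel(b,p),"tcp",rel(b,np.r_[a[:2],a[5]+np.pi/2]))
print(onz(i,[[210,78],[290,69]],48,s))
E
```

```text
[428.76044845   1.40630724   1.81537326] [[-2.   2.4]
 [ 0.3  1.9]
 [ 1.  -2.4]
 [ 0.7 -1.9]]
[438.17250129  -2.15491205   1.93828845] [[-0.6 -0.1]
 [ 0.2  1.2]
 [ 0.2 -1.1]
 [ 0.3 -0.1]]
[-5.7 -8.3  7. ] tcp [-88.5 -16.5   0.7]
[[383.25704731  15.50699586  48.        ]
 [467.07156023  47.12910154  48.        ]]
```

```bash
python3 -m crank '[[0,0.7,0,0,1,-1.3,0.1],[0,0,0,0,3,0,0.1],[0,0,0,0,4,0,0.1],[0,0,0,0,4,0,0.1],[0,0,0,0,3,0,0.1],[0,0,0,0,1,0,0.1],[0,0,0,0,0,0,0.1],[0,0,0,0,0,0,0.1],[0,0,0,0,0,0,0.1],[0,0,0,0,0,0,0.1]]'
python3 - <<'E'
from rig import r,cams
from h import *
s=r.sense();im=cams.grab_frame("wrist");cv2.imwrite("pics/w2.png",im)
print(s["eef_pos"],s["tcp_rot"],s["contact_force"])
print(rel(np.array([428.5,2,1.8145]),np.r_[s["eef_pos"][:2],s["tcp_rot"][2]+np.pi/2]))
E
```

```text
clock: 4.32
eef_pos: [473.5, -97.7, 72.8]
tcp_rot: [-1.571, -0.005, 0.243]
contact_force: [-0.5, -0.9, -0.4]
opening: 0.545
[473.45556418 -97.67421803  72.83663382] [-1.57126457 -0.00549022  0.24266707] [-0.50860387 -0.90651848 -0.42873498]
[-1.076e+02 -1.960e+01 -1.000e-01]
```

View pics/w2.png

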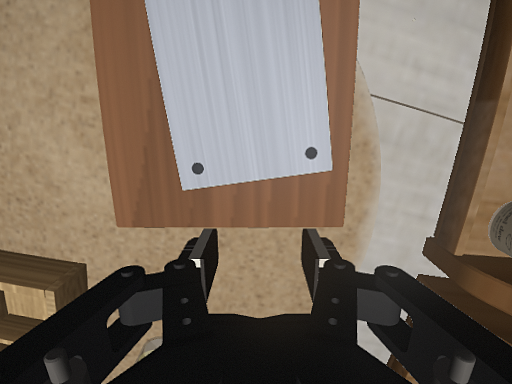

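```bash
python3 -c "
from rig import r;print(r.nose_length)"; python3 -m crank '[[0,0,0,-0.5,0.8,0.4,0.1],[0,0,0,0,0.7,0,0.1],[0,0,0,0,0.2,0,0.1],[0,0,0,0,0,0,0.1],[0,0,0,0,0,0,0.1],[0,0,0,0,0,0,0.1],[0,0,0,0,0,0,0.1],[0,0,0,0,0,0,0.1],[0,0,0,0,0,0,0.1],[0,0,0,0,0,0,0.1]]'
python3 - <<'E'
from rig import r,cams
from h import *
s=r.sense();im=cams.grab_frame("scene")
cv2.imwrite("pics/s2.png",cv2.resize(im[150:270,200:360],None,fx=5,fy=5,interpolation=cv2.INTER_CUBIC))
print(s["eef_pos"],s["tcp_rot"],s["contact_force"])
print(rel(np.array([428.5,2,1.8145]),np.r_[s["eef_pos"][:2],s["tcp_rot"][2]+np.pi/2]))
E
```

```text
11.0
clock: 5.2
eef_pos: [470.2, -95.1, 57.7]
tcp_rot: [-1.575, -0.013, 0.243]
contact_force: [0.2, 0.4, 0.0]
opening: 0.546
[470.16190648 -95.13580183  57.74556558] [-1.57474523 -0.01273155  0.24318623] [0.23284451 0.40129065 0.03876915]
[-104.3  -17.    -0. ]
```

View pics/s2.png

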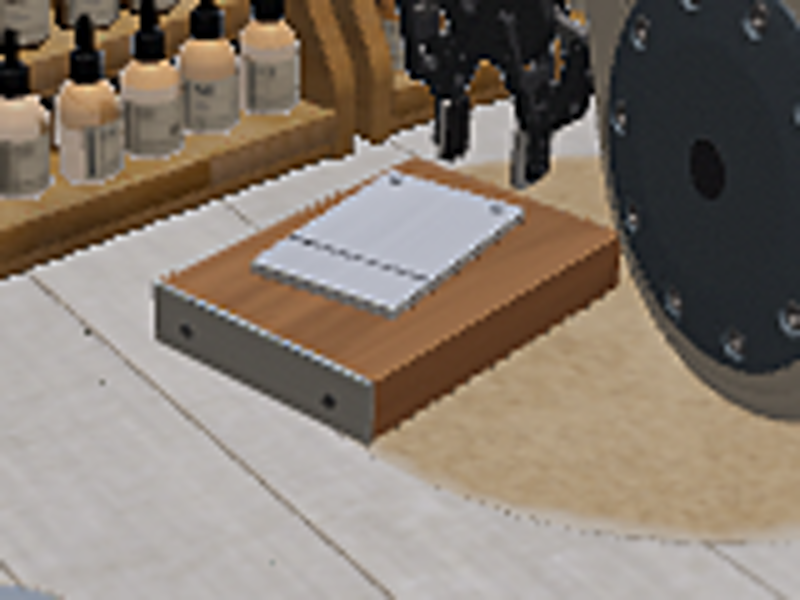

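```bash
python3 -m crank '[[0.2,0,0.7,0,0.2,0,0.1],[0,0,0,0,0.2,0,0.1],[0,0,0,0,0.1,0,0.1],[0,0,0,0,0.1,0,0.1],[0,0,0,0,0.1,0,0.1],[0,0,0,0,0,0,0.1],[0,0,0,0,0,0,0.1],[0,0,0,0,0,0,0.1],[0,0,0,0,0,0,0.1],[0,0,0,0,0,0,0.1]]'
python3 - <<'E'
from rig import r,cams
from h import *
s=r.sense();im=cams.grab_frame("scene")
cv2.imwrite("pics/s3.png",cv2.resize(im[160:220,260:340],None,fx=10,fy=10,interpolation=cv2.INTER_CUBIC))
print(s["eef_pos"],s["tcp_rot"],s["contact_force"])
print(rel(np.array([428.5,2,1.8145]),np.r_[s["eef_pos"][:2],s["tcp_rot"][2]+np.pi/2]))
E
```

```text
clock: 6.08
eef_pos: [470.1, -95.2, 49.8]
tcp_rot: [-1.571, 0.001, 0.243]
contact_force: [-0.9, -0.1, 0.7]
opening: 0.546
[470.14752227 -95.18295344  49.82649476] [-1.57075854e+00  1.09112980e-03  2.43044506e-01] [-0.88268023 -0.06503035  0.70337775]
[-104.4  -17.    -0. ]
```

View pics/s3.png

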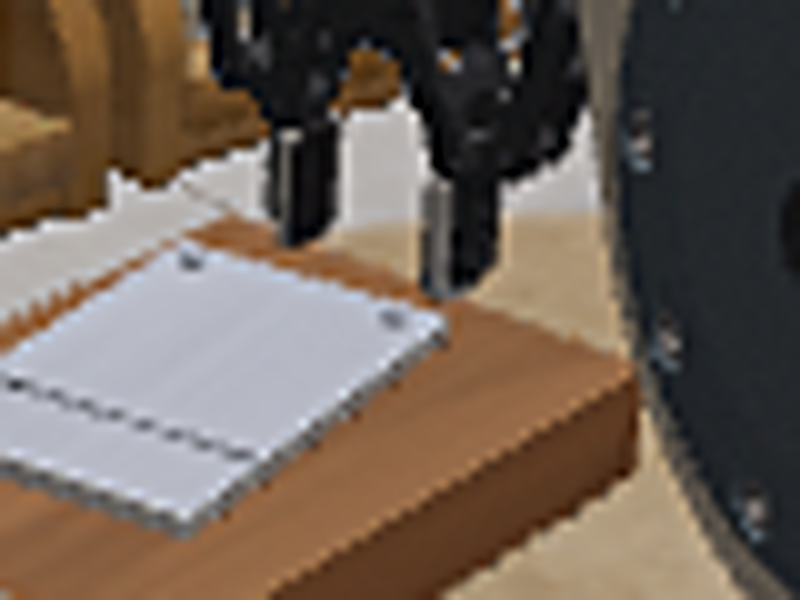

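```bash
python3 -m crank '[[0,0,0,0,0.1,0,0.1],[0,0,0,0,0,0,0.1],[0,0,0,0,0.1,0,0.1],[0,0,0,0,0,0,0.1],[0,0,0,0,0.1,0,0.1],[0,0,0,0,0,0,0.1],[0,0,0,0,0,0,0.1],[0,0,0,0,0,0,0.1],[0,0,0,0,0,0,0.1],[0,0,0,0,0,0,0.1]]'
```

```text
clock: 6.97
eef_pos: [470.9, -95.3, 48.6]
tcp_rot: [-1.571, -0.0, 0.243]
contact_force: [-0.4, -0.6, 0.2]
opening: 0.549
```

```bash
python3 -m crank '[[0,0,0,0,0.2,0,0.1],[0,0,0,0,0,0,0.1],[0,0,0,0,0.1,0,0.1],[0,0,0,0,0,0,0.1],[0,0,0,0,0,0,0.1],[0,0,0,0,0,0,0.1],[0,0,0,0,0,0,0.1],[0,0,0,0,0,0,0.1],[0,0,0,0,0,0,0.1],[0,0,0,0,0,0,0.1]]'
python3 -c "
from rig import r;s=r.sense();print(s['eef_pos'],s['contact_force'],s['wrist_torque'])"
```

```text
clock: 7.8
eef_pos: [471.6, -95.4, 48.5]
tcp_rot: [-1.572, -0.001, 0.243]
contact_force: [-0.4, 1.0, 5.2]
opening: 0.556
[471.60905837 -95.42859618  48.52518935] [-0.39047251  1.03539307  5.16938414] [ 0.0739228   0.20557898 -0.03064994]
```

```bash
python3 -m crank '[[0,0,0,-0.1,-0.4,0,0.1],[0,0,0,0,0,0,0.1],[0,0,0,0,0,0.3,0.1],[0,0,0,0,0,0.4,0.1],[0,0,0,0,0,0.4,0.1],[0,0,0,0,0,0.4,0.1],[0,0,0,0,0,0.4,0.1],[0,0,0,0,0,0,0.1],[0,0,0,0,0,0,0.1],[0,0,0,0,0,0,0.1]]'
cat > st.py <<'E'
from rig import r,cams
from h import *
import sys
s=r.sense();im=cams.grab_frame("wrist");cv2.imwrite(f"pics/{sys.argv[1]}.png",im)
np.save(sys.argv[1]+".npy",np.r_[s["eef_pos"],s["tcp_rot"]])
print(s["clock"],s["eef_pos"],s["tcp_rot"],s["contact_force"])
print(rel(np.array([428.5,2,1.8145]),np.r_[s["eef_pos"][:2],s["tcp_rot"][2]+np.pi/2]))
E
python3 st.py w4
```

```text
clock: 8.63
eef_pos: [464.9, -74.9, 51.9]
tcp_rot: [-1.572, 0.0, 0.244]
contact_force: [0.6, -1.8, 0.2]
opening: 0.552
8.6333 [464.87785045 -74.92452841  51.9444584 ] [-1.57153067e+00  3.96786735e-04  2.44254292e-01] [ 0.64963365 -1.77717063  0.24943885]
[-83.4 -16.7   0. ]
```

View pics/w4.png

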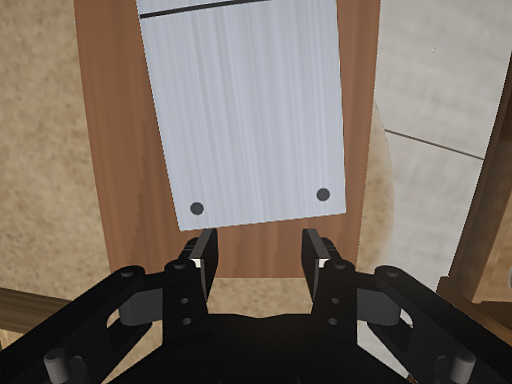

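```bash
python3 -m crank '[[0,0,0,0,0,0.3,0.1],[0,0,0,0,0,0.4,0.1],[0,0,0,0,0,0.4,0.1],[0,0,0,0,0,0.4,0.1],[0,0,0,0,0,0.4,0.1],[0,0,0,0,0,0.4,0.1],[0,0,0,0,0,0.3,0.1],[0,0,0,0,0,0,0.1],[0,0,0,0,0,0,0.1],[0,0,0,0,0,0,0.1]]'
python3 st.py w5
```

```text
clock: 9.52
eef_pos: [457.9, -47.1, 52.0]
tcp_rot: [-1.572, 0.0, 0.244]
contact_force: [-0.7, -1.9, -0.3]
opening: 0.551
9.5167 [457.88156193 -47.08127414  51.9794436 ] [-1.57172199e+00  3.97278643e-04  2.44358219e-01] [-0.67489624 -1.94806993 -0.28926465]
[-54.7 -16.7   0. ]
```

View pics/w5.png

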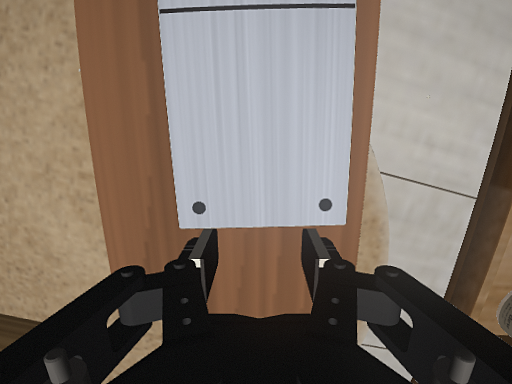

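Run:
```python
from h import *
from rig import cams
i=cams.camera_info("wrist");a=np.load("w5.npy");s=dict(eef_pos=a[:3],tcp_rot=a[3:])
b=np.array([428.5,2,1.8145])
for z,P in((48,[[160,11],[356,5]]),(48,[[179,229],[346,224]])):
  for q in onz(i,P,z,s): print(rel(b,np.r_[q[:2],0])[:2])
```

```text
[60.4 28.8]
[ 62.9 -59.6]
[-44.8  27.1]
[-41.9 -62.5]
```

```bash
python3 -m crank '[[0,0,0,0,0,0.4,0.1],[0,0,0,0,0,0.5,0.1],[0,0,0,0,0,0.5,0.1],[0,0,0,0,0,0.5,0.1],[0,0,0,0,0,0.5,0.1],[0,0,0,0,0,0.5,0.1],[0,0,0,0,0,0.5,0.1],[0,0,0,0,0,0.4,0.1],[0,0,0,0,0,0.2,0.1],[0,0,0,0,0,0,0.1]]'
python3 st.py w6
python3 - <<'E'
import cv2
im=cv2.imread("pics/w6.png");cv2.imwrite("pics/w6z.png",cv2.resize(im[0:120,60:400],(800,282),interpolation=cv2.INTER_CUBIC))
E
```

```text
clock: 10.4
eef_pos: [447.4, -4.0, 52.0]
tcp_rot: [-1.572, -0.0, 0.244]
contact_force: [-0.2, -0.6, -0.8]
opening: 0.548
10.4 [447.352122    -4.00070635  51.97010839] [-1.57165016e+00 -1.50841250e-04  2.43525615e-01] [-0.2241705  -0.6417448  -0.76224499]
[-10.4 -16.8  -0. ]
```

View pics/w6.png

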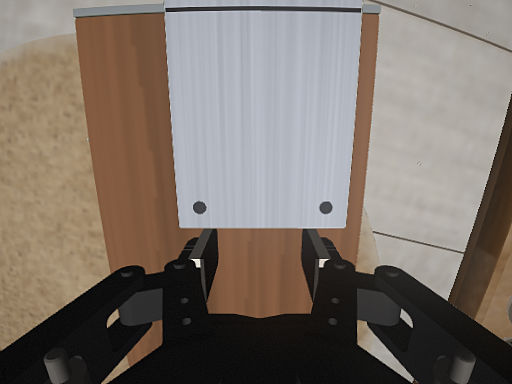

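View pics/w6z.png

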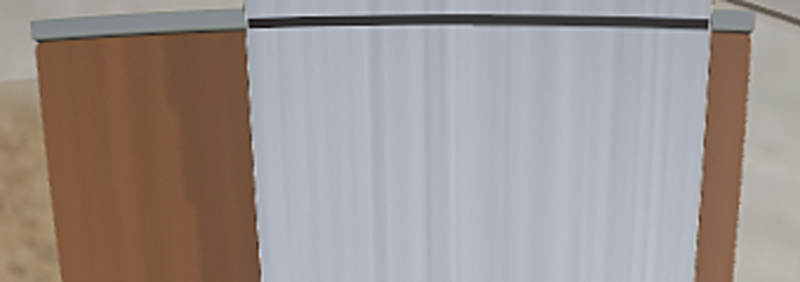

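```bash
cat > ms.py <<'E'
from h import *
from rig import cams
import sys
i=cams.camera_info("wrist");n=sys.argv[1];a=np.load(n+".npy");s=dict(eef_pos=a[:3],tcp_rot=a[3:])
im=cv2.cvtColor(cv2.imread(f"pics/{n}.png"),cv2.COLOR_BGR2GRAY).astype(float)
b=np.array([428.5,2,1.8145])
def B(px,z): 
    q=onz(i,px,z,s)[:,:2]-b[:2];c,t=np.cos(b[2]),np.sin(b[2]);return np.c_[q@[c,t],q@[-t,c]]
cols=np.arange(172,356,4)
P=[]
for c in cols:
    w=np.clip(150-im[0:22,c],0,None);P.append([c,(w*np.arange(22)).sum()/w.sum()])
L=B(P,48);k=np.polyfit(L[:,1],L[:,0],1);print("line x at y0",k[1],"slope deg",np.degrees(k[0]),"mid",np.polyval(k,L[:,1].mean()),L[:,1].mean(),"sd",np.std(L[:,0]-np.polyval(k,L[:,1])))
for c in (80,100,120,140,160,368,374): print(c,im[0:26,c].astype(int))
E
python3 ms.py w6
```

```text
line x at y0 105.31930559738336 slope deg 0.12000652750574457 mid 105.28248139693669 -17.581304228951804 sd 0.050767739287507684
80 [164 164 163 163 162 162 163 166 135 133 134 134 133 136 139 144  98  54
  93  95  95  95  94  95  95  93]
100 [163 164 164 165 165 167 163 129 135 136 137 136 137 142 131  73  75  93
  92  92  91  92  91  92  93  92]
120 [167 165 165 166 167 152 134 136 138 137 136 140 144 126  57  82  93  92
  92  92  92  93  91  93  92  93]
140 [169 168 170 172 151 135 137 138 137 138 139 145 126  60  77  88  87  86
  86  86  87  87  87  87  85  87]
160 [169 169 173 159 134 139 140 139 140 140 143 131  77  70  88  87  89  89
  89  89  89  90  89  88  90  90]
368 [122 162 166 169 143 138 140 140 139 140 142 146 124  58  90 105 105 104
 104 104 105 105 105 104 103 104]
374 [102  85 119 163 150 139 140 141 140 140 141 145 138  50  83 107 106 103
 106 104 105 104 105 105 103 105]
```

```bash
cat >> ms.py <<'E'
if n=="w6":
    E=B([[80,7.5],[100,6.5],[120,5.1],[140,4.0],[160,3.3],[368,3.8],[374,4.1]],40);k=np.polyfit(E[:,1],E[:,0],1);print(E,k[1],np.degrees(k[0]),np.polyval(k,-17.6))
E
python3 ms.py w6 | tail -8
```

```text
106 104 105 104 105 105 103 105]
[[111.37709339  71.17563449]
 [111.15519749  60.82553734]
 [111.21308224  50.68417999]
 [111.22316448  40.73825653]
 [111.13627281  30.95239249]
 [111.00927028 -68.29348019]
 [110.99316294 -71.23805907]] 111.1265211033029 0.11055396823308969 111.092561362159
```

```bash
python3 -m crank '[[0,0,0,0,0,0.2,0.1],[0,0,0,0,0,0.2,0.1],[0,0,0,0,0,0.1,0.1],[0,0,0,0,0,0,0.1],[0,0,0,0,0,0,0.1],[0,0,0,0,0,0,0.1],[0,0,0,0,0,0,0.1],[0,0,0,0,0,0,0.1],[0,0,0,0,0,0,0.1],[0,0,0,0,0,0,0.1]]'
python3 st.py w7;python3 ms.py w7
```

```text
clock: 11.28
eef_pos: [446.0, 0.8, 51.8]
tcp_rot: [-1.571, 0.0, 0.242]
contact_force: [0.4, 0.8, -0.2]
opening: 0.552
11.2833 [446.01124527   0.78861019  51.84337915] [-1.57122869e+00  2.36822994e-04  2.42283439e-01] [ 0.44713413  0.83256079 -0.18414052]
[ -5.4 -16.7  -0.1]
line x at y0 110.29649350666999 slope deg 0.06342205381341329 mid 110.27704014933654 -17.57425383676826 sd 0.048083654850865944
80 [163 163 164 163 163 163 163 165 165 164 163 165 164 165 164 162 163 165
 164 142 133 136 136 135 136 138]
100 [169 168 166 167 167 165 166 166 165 164 165 166 166 166 166 166 168 163
 131 135 138 137 138 139 141 159]
120 [170 171 172 171 170 170 168 168 167 167 166 166 165 165 166 168 158 133
 137 138 138 140 140 143 157  42]
140 [167 168 168 168 168 170 170 170 170 170 170 170 170 170 172 165 133 138
 139 139 140 140 142 158  44  63]
160 [170 170 169 170 170 170 171 172 170 171 171 170 171 173 166 136 140 139
 141 140 141 142 153  78  56  93]
368 [159 159 159 160 160 161 137  92  80 148 167 165 168 172 167 147 140 141
 141 142 143 144 145 114  66 100]
374 [158 159 157 158 158 159 161 162 136  90  83 155 169 168 170 153 140 141
 141 141 142 143 147 134  59  93]
```

```bash
sed -i 's/^if n=="w6"/if 0/' ms.py
cat >> ms.py <<'E'
Ed=[]
for c in list(range(76,164,4))+[366,368,370,372,374]:
    v=cv2.GaussianBlur(im[:, c-1:c+2].mean(1)[:,None],(1,3),0).ravel()[2:34]
    for j in range(3,28):   # bright table -> steel: falling through 151
        if v[j-1]>151>=v[j] and abs(v[j+3]-139)<6:
            Ed.append([c,2+j-1+(v[j-1]-151)/(v[j-1]-v[j])]);break
E=B(Ed,40);k2=np.polyfit(E[:,1],E[:,0],1);m=L[:,1].mean()
print("edge",np.polyval(k2,m),np.degrees(k2[0]),len(Ed),"resid",np.std(E[:,0]-np.polyval(k2,E[:,1])))
print("line-edge",np.polyval(k,m)-np.polyval(k2,m),"angle",np.degrees(k[0]-k2[0]))
E
python3 ms.py w7|tail -2
python3 - <<'E'
import cv2
im=cv2.imread("pics/w7.png");cv2.imwrite("pics/w7z.png",cv2.resize(im[0:120,60:400],(800,282),interpolation=cv2.INTER_CUBIC))
E
```

```text
edge 111.89062832310006 -0.5518303674003912 27 resid 0.8771544554536822
line-edge -1.6135881737635174 angle 0.6152524212138044
```

View pics/w7z.png

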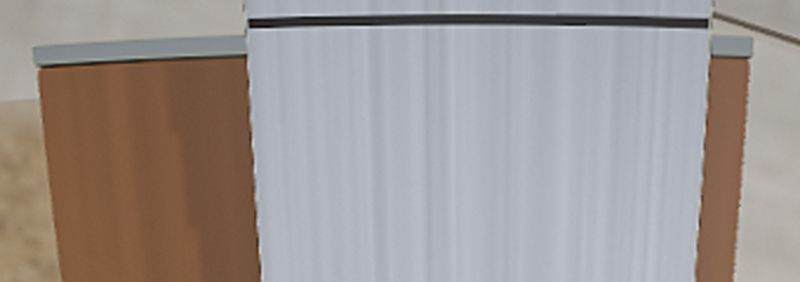

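```bash
sed -i 's/for j in range(3,28):/for j in range(9,28):/' ms.py; python3 ms.py w7|tail -2
python3 - <<'E'
exec(open('ms.py').read().replace('sys.argv[1]','"w7"').split("cols=")[0])
E=B([[80,18.8],[100,17.5],[120,16.3],[140,15.4],[160,14.4],[368,14.8],[374,15.1]],40);print(E)
E
```

```text
edge 111.0014694161509 0.1645607529561381 27 resid 0.050429041386910754
line-edge -0.7244292668143544 angle -0.10113869914272479
[[111.24617298  71.66732291]
 [111.19658662  61.25194365]
 [111.19123778  51.06441182]
 [111.13222983  41.07055398]
 [111.19435489  31.22189391]
 [110.960397   -68.55181178]
 [110.93152641 -71.51063743]]
```

```bash
python3 -m crank '[[0,0,0,0,0,0.08,0.1],[0,0,0,0,0,0,0.1],[0,0,0,0,0,0,0.1],[0,0,0,0,0,0,0.1],[0,0,0,0,0,0,0.1],[0,0,0,0,0,0,0.1],[0,0,0,0,0,0,0.1],[0,0,0,0,0,0,0.1],[0,0,0,0,0,0,0.1],[0,0,0,0,0,0,0.1]]'
python3 st.py w8;python3 ms.py w8|tail -2
```

```text
clock: 12.17
eef_pos: [445.8, 1.5, 51.8]
tcp_rot: [-1.571, 0.0, 0.242]
contact_force: [-0.0, -0.9, -0.8]
opening: 0.551
12.1667 [445.810525     1.5395899   51.83843803] [-1.57137065e+00  2.69655883e-04  2.42340559e-01] [-0.01004847 -0.92236816 -0.81647756]
[ -4.6 -16.7  -0.1]
edge 111.06400490274403 0.16472825285567497 27 resid 0.04882890415289116
line-edge -0.04024937981917276 angle -0.038630090905230584
```

```bash
python3 -m crank '[[0,0,0,0,0,-0.5,0.1],[0,0,0,0,0,-1,0.1],[0,0,0,0,0,-1,0.1],[0,0,0,0,-1,-1,0.1],[0,0,0,0,-2,0,0.1],[0,0,0,0,-3,0,0.1],[0,0,0,0,-3,0,0.1],[0,0,0,0,0,0,0.1],[0,0,0,0,0,0,0.1],[0,0,0,0,0,0,0.1]]' && python3 -m crank '[[0,0,0,0,0,1,0.1],[0,0,0,0,0,2,0.1],[0,0,0,0,0,3,0.1],[0,0,0,0,0,3,0.1],[0,0,0,0,0,2,0.1],[0,0,0,0,0,1,0.1],[0,0,0,0,0,0,0.1],[0,0,0,0,0,0,0.1],[0,0,0,0,0,0,0.1],[0,0,0,0,0,0,0.1]]'
python3 st.py w9
python3 - <<'E'
from rig import cams
import cv2
cv2.imwrite("pics/t9.png",cv2.resize(cams.grab_frame("top")[130:280,130:400],(800,444),interpolation=cv2.INTER_CUBIC))
cv2.imwrite("pics/s9.png",cv2.resize(cams.grab_frame("scene")[140:300,110:370],(800,492),interpolation=cv2.INTER_CUBIC))
E
```

```text
clock: 13.05
eef_pos: [455.4, -41.2, 144.9]
tcp_rot: [-1.571, 0.002, 0.24]
contact_force: [0.5, 0.5, 0.1]
opening: 0.547
clock: 13.88
eef_pos: [419.2, 80.1, 135.7]
tcp_rot: [-1.57, 0.017, 0.237]
contact_force: [0.9, -0.5, -0.2]
opening: 0.553
13.8833 [419.18499251  80.11638677 135.74706857] [-1.56953408  0.0174931   0.236849  ] [ 0.9113717  -0.46244374 -0.20967141]
[78.1 -9.8 -0.4]
```

View pics/w9.png

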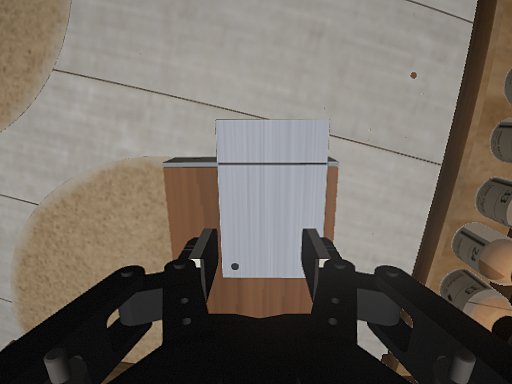

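View pics/t9.png

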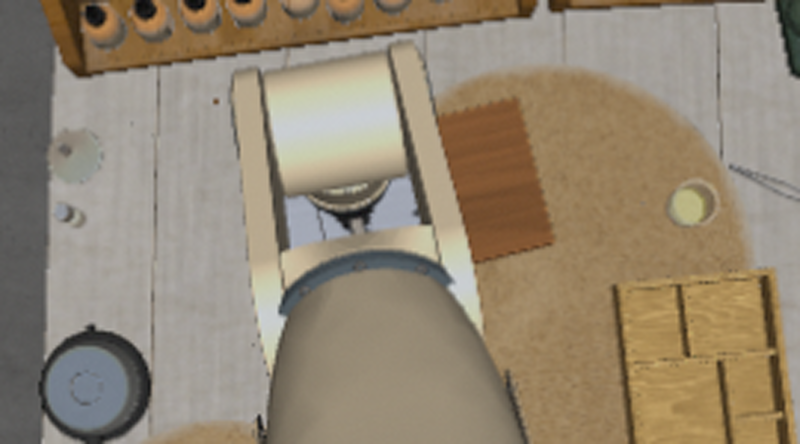

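View pics/s9.png

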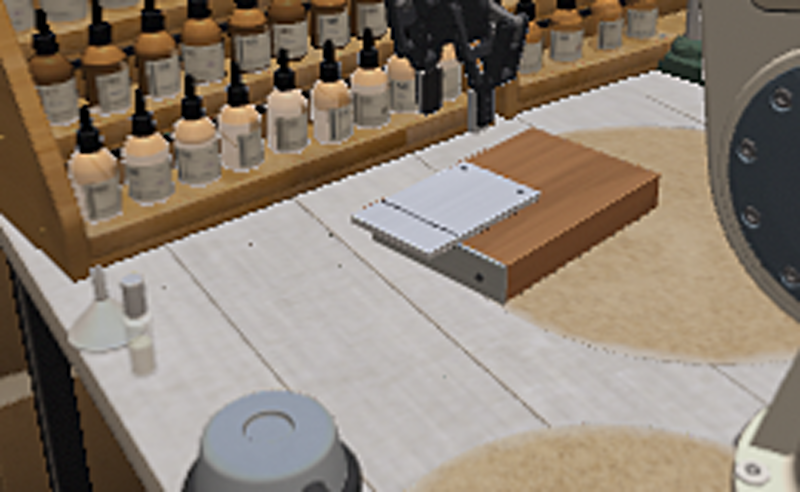

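Run:
```python
import cv2
im=cv2.imread("pics/w9.png");cv2.imwrite("pics/w9z.png",cv2.resize(im[140:180,155:345],(798,168),interpolation=cv2.INTER_CUBIC))
g=cv2.cvtColor(im,cv2.COLOR_BGR2GRAY)
for c in(170,180,190,200,210,225,240,270,300,320,332,335):print(c,g[150:172,c])
```

```text
170 [166 166 165 166 167 169 168 153 150  89  46  44  77 141 135 136 126  76
  92  94  94  95]
180 [166 166 165 166 165 168 161  94  49  53  56  48  86 142 134 137 123  79
  91  93  91  92]
190 [168 171 172 173 174 177 164  96  49  55  56  57 101 139 135 140 115  59
  92  91  90  90]
200 [161 162 163 165 167 172 160  92  37  50  58  62 105 140 135 140 110  57
  86  86  86  86]
210 [158 158 159 158 161 168 144  67  57  59  57  64 110 140 135 140 109  61
  87  87  87  87]
225 [162 163 162 162 162 162 162 160 161 161 163 169 137  61  81 143 167 162
 161 163 163 162]
240 [166 168 168 167 168 169 168 169 168 169 169 176 140  63  85 149 174 168
 168 167 167 167]
270 [171 171 171 171 171 171 170 171 170 171 172 178 141  63  86 151 176 171
 170 170 170 170]
300 [163 164 164 165 164 164 163 164 163 164 166 172 134  38  81 144 172 166
 164 165 164 164]
320 [168 166 167 167 167 167 167 168 167 167 169 175 143  38  96 158 172 167
 167 167 168 166]
332 [163 162 163 162 161 161 163 156 106  56  58 101 150 136 137 131 107  96
 100 101 101 101]
335 [163 162 162 162 162 159 159 160 160 138  58  95 151 137 136 135 117  98
 100 101 101 100]
```

View pics/w9z.png

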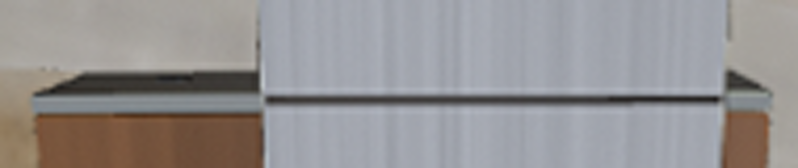

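Run:
```python
exec(open('ms.py').read().replace('sys.argv[1]','"w9"').split("cols=")[0])
P=[]
for c in range(224,322,4):
    w=np.clip(155-im[158:170,c],0,None);P.append([c,158+(w*np.arange(12)).sum()/w.sum()])
L=B(P,48)
E=[]
for c in [168,172,176,180,184,188,192,196,200,204,208,212,331,332,333,334]:
    v=im[159:166,c]
    for j in range(1,7):
        if v[j-1]<95<=v[j]: E.append([c,159+j-1+(95-v[j-1])/(v[j]-v[j-1])]);break
E=B(E,40)
k=np.polyfit(L[:,1],L[:,0],1);k2=np.polyfit(E[:,1],E[:,0],1);m=L[:,1].mean()
print(np.polyval(k,m),np.polyval(k2,m),np.polyval(k,m)-np.polyval(k2,m),np.degrees([k[0],k2[0]]),m)
```

```text
110.79575788206748 111.40493353077257 -0.6091756487050901 [ 0.17688198 -0.14344685] -18.21230703028171
```

```bash
python3 -m crank '[[0,0,-1,0.5,0,-1,0.1],[0,0,0,0,0,-1.5,0.1],[0,0,0,0,1,-1,0.1],[0,0,0,0,1.5,0,0.1],[0,0,0,0,1.5,0,0.1],[0,0,0,0,0.5,0,0.1],[0,0,0,0,0,0,0.1],[0,0,0,0,0,0,0.1],[0,0,0,0,0,0,0.1],[0,0,0,0,0,0,0.1]]'
python3 st.py w10
python3 - <<'E'
import cv2
im=cv2.imread("pics/w10.png");cv2.imwrite("pics/w10z.png",cv2.resize(im[40:180,110:390],(800,400),interpolation=cv2.INTER_CUBIC))
E
```

```text
clock: 14.87
eef_pos: [439.4, 39.3, 92.1]
tcp_rot: [-1.572, -0.014, 0.232]
contact_force: [0.3, 0.5, 0.4]
opening: 0.548
14.8667 [439.39276572  39.27370964  92.12470231] [-1.57217535 -0.01412579  0.23198161] [0.30596923 0.46316155 0.42309374]
[ 33.5 -19.6  -0.7]
```

View pics/w10z.png

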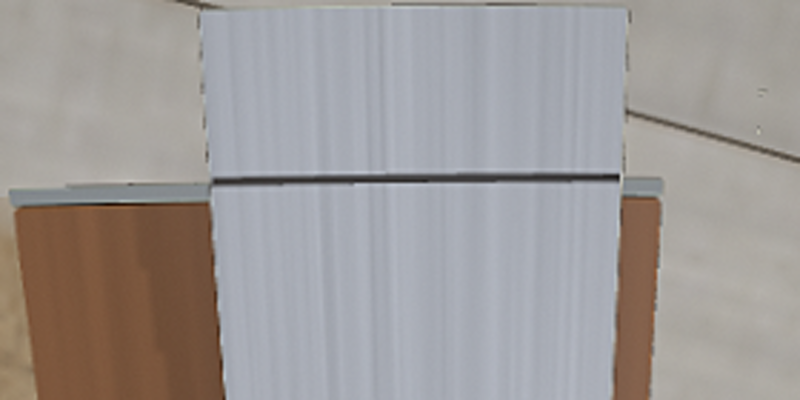

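Run:
```python
exec(open('ms.py').read().replace('sys.argv[1]','"w10"').split("cols=")[0])
P=[]
for c in range(188,325,4):
    w=np.clip(150-im[96:110,c],0,None);P.append([c,96+(w*np.arange(14)).sum()/w.sum()])
L=B(P,48)
for c in (120,135,150,165,178,330,334,338): print(c,im[100:116,c].astype(int))
E=[]
for c in [116,120,124,128,132,330,332,334,336,338]:
    v=im[98:112,c]
    for j in range(1,13):
        if v[j-1]>151>=v[j]: E.append([c,98+j-1+(v[j-1]-151)/(v[j-1]-v[j])]);break
E=B(E,40);print(E.round(2))
k=np.polyfit(L[:,1],L[:,0],1);k2=np.polyfit(E[:,1],E[:,0],1);m=L[:,1].mean()
print(np.polyval(k,m),np.polyval(k2,m),np.polyval(k,m)-np.polyval(k2,m),np.degrees([k[0],k2[0]]),m)
```

```text
120 [170 170 169 170 172 171 145 132 136 136 143 117  76  94  95  96]
135 [172 173 173 176 153 127 133 136 136 139 148  66  86  94  92  91]
150 [171 173 177 183 137 133 136 136 137 139 150  20 102  93  91  93]
165 [165 167 171 173 126 135 137 136 136 145 141  54  87  88  86  87]
178 [164 163 166 157 120 139 138 137 138 147 120  68  87  87  86  87]
330 [171 159 128 140 140 139 141 146 103  82 108 103 103 102 102 101]
334 [169 159 126 141 141 140 140 156 124  79 108 104 105 105 105 104]
338 [170 163 127 141 140 139 139 153 128  77 109 104 104 104 104 105]
[[111.2   72.87]
 [111.11  70.19]
 [111.03  67.51]
 [110.97  64.83]
 [110.99  62.15]
 [111.56 -66.58]
 [111.57 -67.89]
 [111.57 -69.21]
 [111.54 -70.52]
 [111.52 -71.84]]
110.85935135396826 111.3684049746904 -0.5090536207221419 [ 0.1497414 -0.2036399] -18.58487251566709
```

```bash
python3 -m crank '[[0,0,0,0,-2,0,0.1],[0,0,0,0,-3,0,0.1],[0,0,0,0,-3,0,0.1],[0,0,0,0,-1,0,0.1],[0,0,0,0,0,0,0.1],[0,0,0,0,0,0,0.1],[0,0,0,0,0,0,0.1],[0,0,0,0,0,0,0.1],[0,0,0,0,0,0,0.1],[0,0,0,0,0,0,0.1]]'; python3 -c "
from rig import order;print(order.sign_off())"
```

```text
clock: 15.75
eef_pos: [437.0, 40.0, 185.8]
tcp_rot: [-1.572, -0.014, 0.235]
contact_force: [-1.1, 0.1, -0.2]
opening: 0.555
the job is handed in; nothing more can be done
None
```

I pushed the plate about 80 mm along the block with both fingertips against its trailing end. That squared it to the block and brought the scribed line over the steel-faced edge. I then backed off, lifted clear and handed the job in at about 15.8 s on the robot's clock.

| Wrist picture | Line position relative to the edge | Angle between line and edge |
|---|---|---|
| Fingers still at the plate | -0.04 mm | about 0.04° |
| After retreating, first view | -0.6 mm (short of the edge) | about 0.3° |
| After retreating, second view | -0.5 mm (short of the edge) | about 0.35° |

- **Disagreement:** the views differ by about half a millimetre, roughly a pixel. I judged this to be error in finding the edge in the pictures, though a slight shift of the plate as I backed off is not ruled out. I chose not to nudge it again.
- **Sideways position:** the plate sits about 18 mm off the block's centreline, toward its -y side, but fully within the block's width.
- **Bystanders:** the beaker, atomiser and funnel look undisturbed and upright in the top and scene pictures. I judged this by eye and did not measure it.
- **Forces:** the highest force reading I saw was about 5 N, when I lightly touched the block with the fingertips to find its height. Pushing readings stayed within about 2 N. Readings came only at the end of each move.

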